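# Slide the calibration plate into the reader nest

### The job

The thin white calibration plate is parked with one end under the roof of its bay; it is too wide and too thin to pick up. Press down lightly on its top and drag it out of the bay, then slide it across the base plate, up the low ramp of the reader's nest, between the guide rails and under the lip, until it rests fully home against the end stop, and let go. It is brittle: press and butt it gently (about 10 N is plenty, over 35 N on its top or 15 N against the stop breaks it), never lift it or tip it up on edge, and leave the other things on the base plate alone.

Things in the scene. Friction and masses are not known exactly. Their poses are not given: they have to be found in the camera images.
- plate: White ceramic plate 130 x 90 x 3 mm, 0.1 kg, loose, both ends alike, matt non-slip top, slippery below (friction about 0.12). Origin: centre of its underside; x along the length (at first out of the bay), y along the width. At first its rear is in the bay and 65 to 77 mm sticks out. Cracks above 35 N of pressing or 15 N against the stop: touch down slower than 10 mm/s.
- bay: Fixed aluminium park slot with a roof. Origin: middle of its mouth at base-plate level; +x points level out of the mouth, z up. Roof x -90 to 0 mm, y +-55 mm, underside 8 and top 14 mm above the base plate, with a black block on it (x -90 to -50, up to 44 mm high). Inner width 96 mm, closed at x = -90 mm.
- nest: Fixed nest. Origin: base-plate level below the stop's face, mid-width; +x: the way the plate goes in. Its grey floor, from x -140 mm on, is shimmed to an unknown 2 to 9 mm above the base plate, up a ramp rising 1 in 8. Rails to 18 mm high, 95 mm apart, x -105 to 0, then lead-ins flaring to 122 mm at x -137. Reader post 163 mm high at x 60 to 110. Plate home: origin at x -65, y 0 +-2.5 mm.
- stop: Fixed end stop of the nest, an aluminium bar 125 mm wide and 23 mm high; same origin and axes as the nest: its face is x = 0. A lip, 16 to 23 mm above the base plate, overhangs x -14 to 0 mm; the plate's leading end goes under it. Over 15 N of butting against it breaks the plate.
- deck: Fixed flat dark steel base plate of the cell, 500 x 1000 x 20 mm; origin: centre of its underside; its top face, 20 mm above the origin, carries everything here. Its height above the table differs from start to start (top 10 to 20 mm above the table).
- rack: Bystander: black tube rack 60 x 150 mm with blue-capped tubes, 90 mm high; origin at the centre of its underside.
- cap_tray: Bystander: grey open tray 85 x 115 x 28 mm full of black caps; origin at the centre of its underside.
- loose_cap: Bystander: single black cap, 25 mm diameter, 18 mm high, standing; origin at the centre of its underside.
- finger: Bystander: L-shaped aluminium gripper finger lying on the base plate, 22 x 110 mm, up to 60 mm high at its +y end; origin at the centre of its underside.
- driver: Bystander: screwdriver 170 mm long, lying; origin at mid-length on its underside, x along it.
- wipe_bottle: Bystander: white bottle, 52 mm diameter, 120 mm high, standing; origin at the centre of its underside.
- tube_stand: Bystander: one blue-capped tube in a round aluminium foot of 44 mm diameter, 90 mm high; origin at the centre of its underside.
There are look-alikes about, which are no part of the job. Several things have the shape of the plate; the one meant has the colours described above.

How it is judged:
By the outcome, as a careful person would: the job done as asked, in the order asked, and still so for the second after the job is handed in, with the robot touching nothing.
It also fails if it takes over 72 s, if anything falls off the work surface, if the arm or the gripper's body presses on something with over 40 N, if the wrist force passes 120 N, or if a joint passes its speed limit or range.

### The arm

A 6-joint arm with a two-finger parallel gripper is mounted at the origin on the work surface. World frame = base frame: x ahead of the robot, y to its left, z up, the work surface at z = 0. Lengths are in m, angles in degrees, forces in N, time in s.
With the tool pointing down it reaches from about 0.4 to 0.825 m from the base axis. Payload 7 kg.
Tool frame: the origin (TCP) lies at the very end of the fingers, on their centre line; the grasp point (between the pads) lies 19 mm behind it; z points along the fingers, y is the direction in which the jaws open and shut (so a half turn about z gives the same grasp; the last joint's range is limited). The gripper opens to 88 mm and grips with 3 to 60 N. Pads are 19 mm wide; open, the fingers measure 130 mm over their backs; the gripper's body (78 mm by 193 mm) begins 47 mm behind the grasp point.
Start: joints at [-48.581, 20.546, 0.682, 0, -70.136, -16.507], TCP at [0.284, -0.612, 0.227] pointing down, gripper open.
Joint ranges: [-176.03, 176.03], [-82.01, 121.73], [-58.28, 71.71], [-173.87, 95.51], [-174.79, -0.11], [-173.66, 173.66]. Speed limits (degrees/s): [136.94, 136.94, 172.46, 180, 180, 180].

### API

Orientations are given as [roll, pitch, yaw] about the fixed x, y, z axes, in that order (R = Rz(yaw) Ry(pitch) Rx(roll)).
In Python, from plant import ctrl gives the robot as it stands.
- The arm moves only by the tool move_arm, never from a script. Its argument "increments" is a list of rows, each a list of 2 entries, a list of its own where there are three numbers: the shift along the world's x, y, z in mm, then the turn about the world's z in rad. A call has exactly 8 rows; each row shifts and turns the pose as measured when the row begins; what a row does not reach is not made up. A row lasts 1/10 s, in which the tool goes at most 50 mm and 8.59 degrees, less where a joint would pass 70% of its speed; a pose out of reach is approached as far as the arm can. A call with a gripper value outside its range is refused whole. "jaw" is the gripper command: -1 is shut, 1 is fully open, values between are in proportion, set as the call begins (left out, the last holds). The fingers move at their own pace and stop on an object; the grip force is fixed at half the most. Time passes only in rows, so rows that do not move let the fingers close, or fill a call up. It gives the time, the measured TCP pose, the force and the opening at its end, in the units of the state.
- ctrl.get_obs(): the state, without advancing time (a new reading comes with each control period).
- ctrl.snapshot(name): name is "scene" or "side" or "wrist"; returns a dict with "color" (384x512x3 uint8, red, green, blue), "fx", "fy", "cx", "cy" (pixels), "D" ([k1, k2, p1, p2, k3] as OpenCV has them; the pictures are not rectified), "R" (3x3) and "t" (3): a world point X has camera coordinates R X + t. Camera axes: x right, y down, z forward; pixel columns grow to the right and rows downward; lengths in m; the calibration is good to about 2 mm. A picture is of the moment at which its call begins. There is no depth.
- ctrl.close_job(): hands the job in, once; it reports no verdict.
The state is a dict: "clock": time; "joint_pos": joint angles; "qvel": joint speeds; "tau": joint torques, N m; "tool_pos": TCP position; "orientation": TCP orientation; "force": force on the tool from outside, world axes, zero at the start; "moment": the same for the moment, N m; "opening": finger opening in m.
Only numpy, scipy, OpenCV 4.12 (cv2) and the standard library are available. Lean on these libraries where they do the work, as an engineer would, in place of code of your own. Each camera call takes 0.05 s, during which the arm holds its last target.

## Working session

There is one attempt and no reset: what is moved stays moved. The work goes in short steps, Python scripts to look and compute and a tool call to move; the robot and the scene stay as the last step left them, time stands still between calls to the robot, and variables do not carry over. Pictures are saved under pics/ and viewed, and the job is handed in when it is done.

Besides the shell and the picture viewer there is one more tool, called after "Request:" as name([rows], argument=value, ...), one row to a line, values as JSON. move_arm: Moves the arm, as the interface text tells. Its arguments: {"type":"object","properties":{"increments":{"type":"array","items":{"type":"array"}},"jaw":{"type":"number"}},"required":["increments"]}

```bash
mkdir -p pics; ls; python3 - <<'E'
from plant import ctrl
import cv2
o=ctrl.get_obs()
print({k:o[k] for k in('clock','tool_pos','orientation','force','opening')})
import pickle
for n in('scene','side','wrist'):
    s=ctrl.snapshot(n); pickle.dump(s,open(f'{n}0.pkl','wb'))
    cv2.imwrite(f'pics/{n}0.png',cv2.cvtColor(s['color'],cv2.COLOR_RGB2BGR))
    print(n,s['fx'],s['D'],(-s['R'].T@s['t']).round(3))
E
```

```text
pics
{'clock': 0.0, 'tool_pos': array([ 0.28407898, -0.61177601,  0.22560627]), 'orientation': array([ 1.79903611e+02, -9.78405497e-03, -1.55097079e+02]), 'force': array([-0.31374905, -0.05098699,  0.37016729]), 'opening': 0.08753575550023389}
scene 442.53270412825486 [-0.00939703  0.          0.          0.          0.        ] [ 1.423 -0.027  1.001]
side 441.8294298177333 [-0.1307873  0.         0.         0.         0.       ] [0.297 1.149 0.949]
wrist 293.54751288996374 [-0.0680303  0.         0.         0.         0.       ] [ 0.223 -0.64   0.384]
```

View pics/scene0.png

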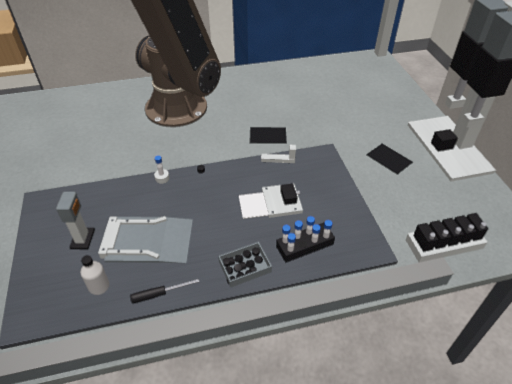

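View pics/side0.png

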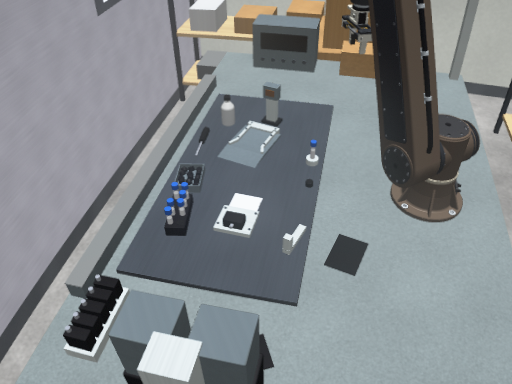

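View pics/wrist0.png

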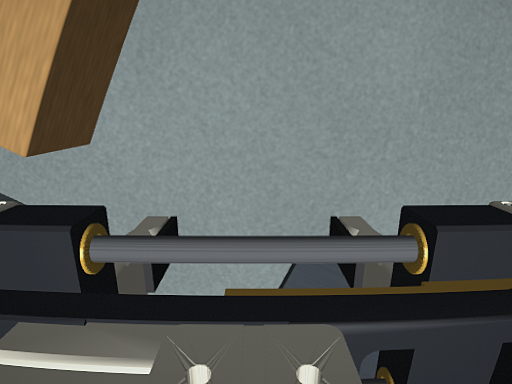

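```bash
cat > h.py <<'E'
import numpy as np,cv2,pickle
def K(s): return np.array([[s['fx'],0,s['cx']],[0,s['fy'],s['cy']],[0,0,1]])
def ray(s,uv):
    p=cv2.undistortPoints(np.array(uv,float).reshape(-1,1,2),K(s),np.array(s['D'])).reshape(-1,2)
    d=np.c_[p,np.ones(len(p))]@s['R']
    return -s['R'].T@s['t'],d
def onz(s,uv,z):
    c,d=ray(s,uv); return c+d*((z-c[2])/d[:,2])[:,None]
def tri(s1,uv1,s2,uv2):
    c1,d1=ray(s1,uv1);c2,d2=ray(s2,uv2);out=[]
    for a,b in zip(d1,d2):
        k=np.linalg.lstsq(np.c_[a,-b],c2-c1,rcond=None)[0]
        p,q=c1+a*k[0],c2+b*k[1]; out.append(np.r_[(p+q)/2,np.linalg.norm(p-q)])
    return np.array(out)
def proj(s,X):
    return cv2.projectPoints(np.array(X,float).reshape(-1,1,3),cv2.Rodrigues(s['R'])[0],s['t'].reshape(3,1),K(s),np.array(s['D']))[0].reshape(-1,2)
def load(n): return pickle.load(open(n+'.pkl','rb'))
def crop(s,x0,y0,x1,y1,f,name):
    im=cv2.cvtColor(s['color'],cv2.COLOR_RGB2BGR)[y0:y1,x0:x1]
    cv2.imwrite('pics/'+name,cv2.resize(im,None,fx=f,fy=f,interpolation=cv2.INTER_CUBIC))
E
python3 - <<'E'
from h import *
a=load('scene0');b=load('side0')
crop(a,230,170,330,230,8,'c1.png');crop(b,205,180,275,245,8,'c2.png')
crop(a,60,190,200,290,5.5,'c3.png');crop(b,210,70,290,170,6,'c4.png')
E
```

```text
(no output)
```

View pics/c1.png

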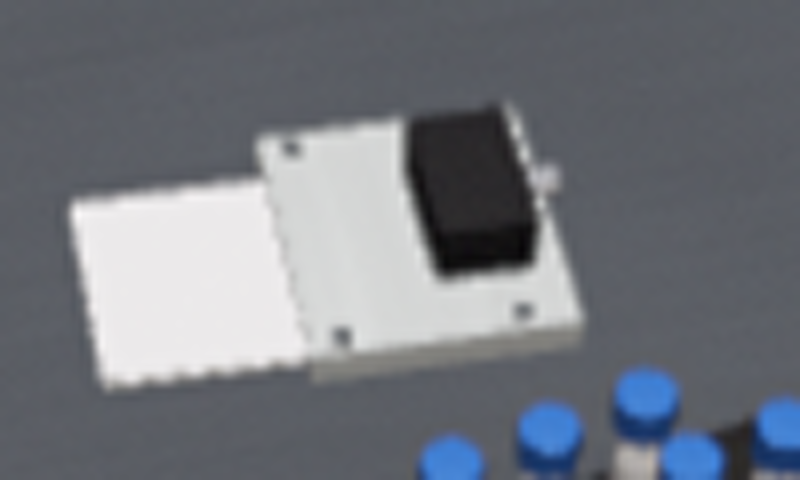

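View pics/c2.png

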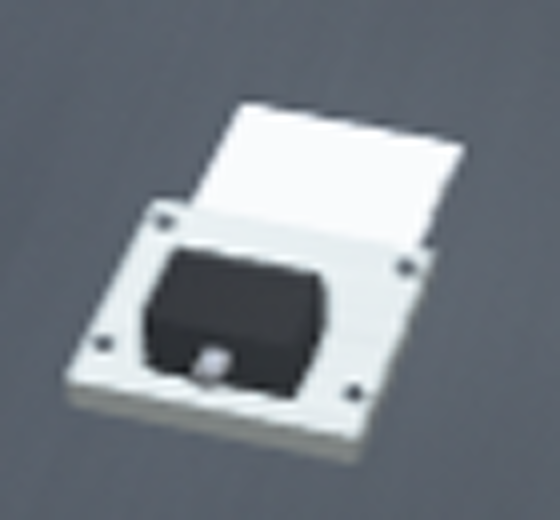

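View pics/c3.png

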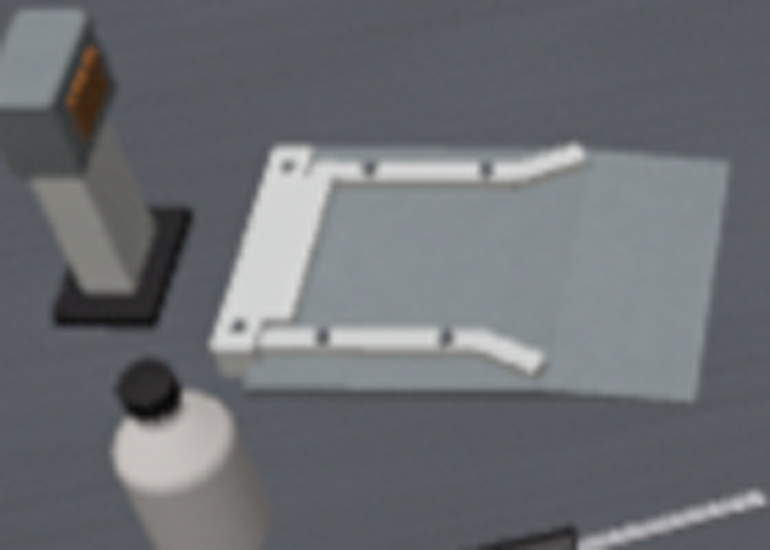

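View pics/c4.png

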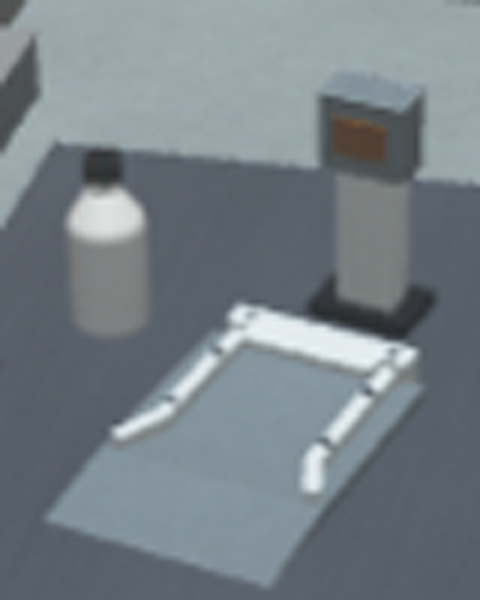

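```bash
python3 - <<'E'
from h import *
np.set_printoptions(suppress=True,precision=4)
a=load('scene0');b=load('side0')
def c(p,x,y,f): return (np.array(p,float)+.5)/f-.5+[x,y]
A=c([(258,135),(310,362),(70,200),(105,388),(291,148),(342,335),(523,311)],230,170,8)
B=c([(435,250),(155,205),(463,148),(242,103),(405,266),(164,221),(103,343)],205,180,8)
print(tri(a,A,b,B))
C=c([(288,166),(237,326),(369,168),(487,170),(322,336),(447,338),(729,161),(695,401)],60,190,5.5)
D=c([(403,353),(251,314),(371,395),(323,442),(217,349),(168,399),(270,585),(45,518)],210,70,6)
print(tri(a,C,b,D))
# plate corners on z guess
for z in(.013,.018,.023):
  print(z,onz(a,A[2:4],z),onz(b,B[2:4],z), onz(a,C[6:],z-.003),onz(b,D[6:],z-.003))
E
```

```text
[[0.5145 0.2089 0.0336 0.0004]
 [0.6259 0.201  0.029  0.002 ]
 [0.5191 0.1349 0.02   0.0018]
 [0.6119 0.1275 0.0199 0.    ]
 [0.5237 0.2194 0.0332 0.0003]
 [0.6189 0.214  0.0332 0.0005]
 [0.6231 0.2813 0.0327 0.0009]]
[[ 0.5454 -0.2353  0.0393  0.0036]
 [ 0.6472 -0.2586  0.0425  0.0002]
 [ 0.5559 -0.1942  0.0355  0.0014]
 [ 0.5736 -0.1353  0.0379  0.0014]
 [ 0.6601 -0.2198  0.039   0.0003]
 [ 0.6761 -0.161   0.0386  0.002 ]
 [ 0.5797 -0.0146  0.0192  0.0006]
 [ 0.7248 -0.0512  0.0187  0.0011]]
0.013 [[0.5116 0.1356 0.013 ]
 [0.6062 0.1286 0.013 ]] [[0.5213 0.1283 0.013 ]
 [0.6142 0.1199 0.013 ]] [[ 0.572  -0.0144  0.01  ]
 [ 0.7191 -0.0511  0.01  ]] [[ 0.5823 -0.0266  0.01  ]
 [ 0.7286 -0.0631  0.01  ]]
0.018 [[0.5163 0.1348 0.018 ]
 [0.6103 0.1278 0.018 ]] [[0.5201 0.1337 0.018 ]
 [0.6125 0.1254 0.018 ]] [[ 0.5763 -0.0144  0.015 ]
 [ 0.7227 -0.051   0.015 ]] [[ 0.5808 -0.0203  0.015 ]
 [ 0.7263 -0.0567  0.015 ]]
0.023 [[0.5209 0.134  0.023 ]
 [0.6145 0.127  0.023 ]] [[0.5189 0.1392 0.023 ]
 [0.6108 0.1309 0.023 ]] [[ 0.5806 -0.0145  0.02  ]
 [ 0.7262 -0.0508  0.02  ]] [[ 0.5793 -0.014   0.02  ]
 [ 0.724  -0.0502  0.02  ]]
```

```bash
python3 - <<'E'
from h import *
np.set_printoptions(suppress=True,precision=4)
a=load('scene0');b=load('side0')
def c(p,x,y,f): return (np.array(p,float)+.5)/f-.5+[x,y]
# bystanders rough
print('tubestand',onz(a,[(162,176)],.03), 'loosecap',onz(a,[(201,169)],.03),'rack',onz(a,[(278,242),(335,232),(287,258),(333,245)],.03),
'tray',onz(a,[(220,260),(262,245),(270,263),(230,281)],.03),'finger',onz(a,[(262,156),(295,158)],.03),'bottle',onz(a,[(96,288)],.03),'driver',onz(a,[(199,282),(133,296)],.03))
print('lip front', onz(a,c([(333,180),(297,320)],60,190,5.5),.0425), 'bar back',onz(a,c([(272,147),(211,348)],60,190,5.5),.0425))
print('tips inner', onz(a,c([(583,160),(540,372)],60,190,5.5),.0375))
print('crease', onz(a,c([(583,170),(555,365)],60,190,5.5),.025))
print('rails inner edges near',onz(a,c([(335,184),(515,182)],60,190,5.5),.0375),'far',onz(a,c([(262,324),(480,328)],60,190,5.5),.0375))
print('side: lip front',onz(b,c([(248,335),(385,372)],210,70,6),.0425),'tips',onz(b,c([(118,437),(313,492)],210,70,6),.0375))
E
```

```text
tubestand [[ 0.3938 -0.0822  0.03  ]] loosecap [[0.3908 0.0407 0.03  ]] rack [[0.7261 0.2013 0.03  ]
 [0.7304 0.3649 0.03  ]
 [0.7824 0.2104 0.03  ]
 [0.7712 0.3438 0.03  ]] tray [[0.7466 0.0373 0.03  ]
 [0.7255 0.1565 0.03  ]
 [0.787  0.1627 0.03  ]
 [0.8155 0.0504 0.03  ]] finger [[0.3763 0.244  0.03  ]
 [0.4109 0.3464 0.03  ]] bottle [[ 0.7562 -0.278   0.03  ]] driver [[ 0.7998 -0.0261  0.03  ]
 [ 0.8008 -0.1895  0.03  ]]
lip front [[ 0.5652 -0.2114  0.0425]
 [ 0.6503 -0.2306  0.0425]] bar back [[ 0.5354 -0.2412  0.0425]
 [ 0.6574 -0.2707  0.0425]]
tips inner [[ 0.5773 -0.0874  0.0375]
 [ 0.7047 -0.12    0.0375]]
crease [[ 0.5731 -0.0889  0.025 ]
 [ 0.693  -0.1138  0.025 ]]
rails inner edges near [[ 0.5636 -0.2115  0.0375]
 [ 0.5838 -0.1225  0.0375]] far [[ 0.6447 -0.2482  0.0375]
 [ 0.672  -0.1459  0.0375]]
side: lip front [[ 0.6435 -0.234   0.0425]
 [ 0.5507 -0.2096  0.0425]] tips [[ 0.6962 -0.1155  0.0375]
 [ 0.5691 -0.0837  0.0375]]
```

Request:
move_arm([
  [[17,46,2],0.07],
  [[17,46,2],0.07],
  [[17,46,2],0.07],
  [[17,46,2],0.07],
  [[17,46,2],0.07],
  [[17,46,2],0.07],
  [[17,46,2],0.07],
  [[17,46,2],0.07],
], jaw=-0.32)

```text
clock: 0.95
tool_pos: [0.4174, -0.2381, 0.237]
orientation: [179.6, -0.1, -122.4]
force: [1.2, -0.4, 0.2]
opening: 0.0319
```

Request:
move_arm([
  [[18,46,0],0.07],
  [[18,46,0],0.07],
  [[18,46,0],0.07],
  [[18,46,-5],0.06],
  [[18,46,-20],0.06],
  [[18,46,-20],0.06],
  [[18,46,-20],0.05],
  [[18,45,-20],0.05],
])

```text
clock: 1.75
tool_pos: [0.5561, 0.1231, 0.1617]
orientation: [-179.9, 0.2, -92.9]
force: [1.2, 0.3, 0.4]
opening: 0.0298
```

Request:
move_arm([
  [[7,25,-15],-0.01],
  [[4,18,-15],-0.01],
  [[2,8,-15],0],
  [[0,2,-15],0],
  [[0,0,-15],0],
  [[0,0,-12],0],
  [[0,0,0],0],
  [[0,0,0],0],
])

```text
clock: 2.55
tool_pos: [0.5687, 0.1841, 0.0655]
orientation: [179.8, -0.1, -93.5]
force: [0.6, 0.9, 1.0]
opening: 0.0299
```

```bash
cat > snap.py <<'E'
import sys
from h import *
from plant import ctrl
o=ctrl.get_obs();print({k:np.round(o[k],4) for k in('clock','tool_pos','orientation','force','moment','opening')})
k=sys.argv[1]
for n in sys.argv[2:]:
    s=ctrl.snapshot(n); pickle.dump(s,open(f'{n}{k}.pkl','wb'))
    cv2.imwrite(f'pics/{n}{k}.png',cv2.cvtColor(s['color'],cv2.COLOR_RGB2BGR))
E
python3 snap.py 1 wrist side
```

```text
{'clock': np.float64(2.55), 'tool_pos': array([0.5687, 0.1841, 0.0655]), 'orientation': array([ 1.797922e+02, -7.460000e-02, -9.353490e+01]), 'force': array([0.6141, 0.8924, 1.0261]), 'moment': array([ 0.0352,  0.0752, -0.0103]), 'opening': np.float64(0.0299)}
```

View pics/wrist1.png

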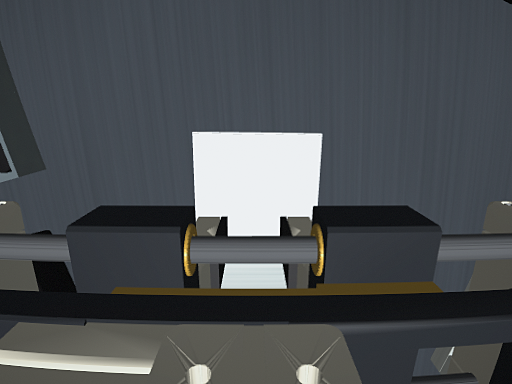

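View pics/side1.png

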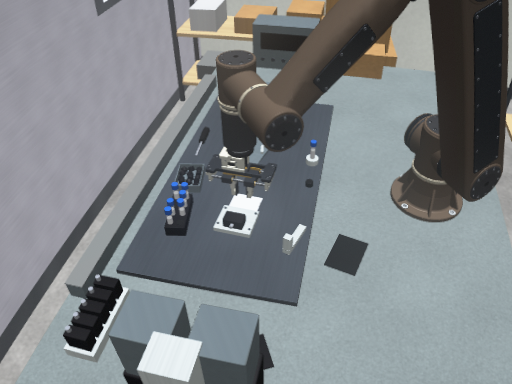

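```bash
python3 - <<'E'
from h import *
w=load('wrist1')
p=onz(w,[(193,132),(322.5,133)],.0215);print(p,p.mean(0),np.degrees(np.arctan2(*(p[1]-p[0])[1::-1])))
p=onz(w,[(195,190),(321,190)],.0215);print(p)
E
```

```text
[[0.60566962 0.12787783 0.0215    ]
 [0.51751792 0.13413624 0.0215    ]] [0.56159377 0.13100704 0.0215    ] 175.9390454696594
[[0.60879445 0.16859423 0.0215    ]
 [0.51891017 0.17440486 0.0215    ]]
```

Request:
move_arm([
  [[-1,-2,-8],-0.005],
  [[0,-1,-8],-0.005],
  [[0,0,-8],0],
  [[0,0,-6],0],
  [[0,0,-3],0],
  [[0,0,-1],0],
  [[0,0,-1],0],
  [[0,0,-1],0],
])

```text
clock: 3.45
tool_pos: [0.5686, 0.181, 0.0285]
orientation: [180.0, 0.1, -94.2]
force: [0.0, -0.7, 0.4]
opening: 0.0298
```

Request:
move_arm([
  [[0,0,-1],0],
  [[0,0,-0.8],0],
  [[0,0,-0.8],0],
  [[0,0,-0.8],0],
  [[0,0,-0.8],0],
  [[0,0,-0.8],0],
  [[0,0,-0.8],0],
  [[0,0,-0.8],0],
])

```text
clock: 4.25
tool_pos: [0.5691, 0.1814, 0.0222]
orientation: [-180.0, 0.1, -94.2]
force: [0.4, 0.3, -0.7]
opening: 0.0297
```

Request:
move_arm([
  [[0,0,-0.6],0],
  [[0,0,-0.6],0],
  [[0,0,-0.6],0],
  [[0,0,-0.6],0],
  [[0,0,-0.6],0],
  [[0,0,-0.6],0],
  [[0,0,-0.6],0],
  [[0,0,-0.6],0],
])

```text
clock: 5.05
tool_pos: [0.5711, 0.1822, 0.0196]
orientation: [-179.7, 0.2, -94.1]
force: [-0.3, -0.3, 7.2]
opening: 0.0297
```

Request:
move_arm([
  [[0,0,-0.7],0],
  [[0,0,-0.7],0],
  [[0,-1,-0.7],0],
  [[0,-2,-0.7],0],
  [[0,-3,-0.7],0],
  [[0,-4,-0.7],0],
  [[0,-4,-0.7],0],
  [[0,-4,-0.7],0],
])

```text
clock: 5.85
tool_pos: [0.5751, 0.1671, 0.0197]
orientation: [-179.2, 0.5, -93.9]
force: [-0.9, 0.4, 5.6]
opening: 0.0298
```

```bash
python3 snap.py 2 wrist; python3 - <<'E'
from h import *
crop(load('wrist2'),130,80,400,300,2.9,'w2.png')
E
```

```text
{'clock': np.float64(5.85), 'tool_pos': array([0.5751, 0.1671, 0.0197]), 'orientation': array([-179.2322,    0.5176,  -93.8843]), 'force': array([-0.8867,  0.3965,  5.6497]), 'moment': array([0.1975, 0.4365, 0.0239]), 'opening': np.float64(0.0298)}
```

View pics/w2.png

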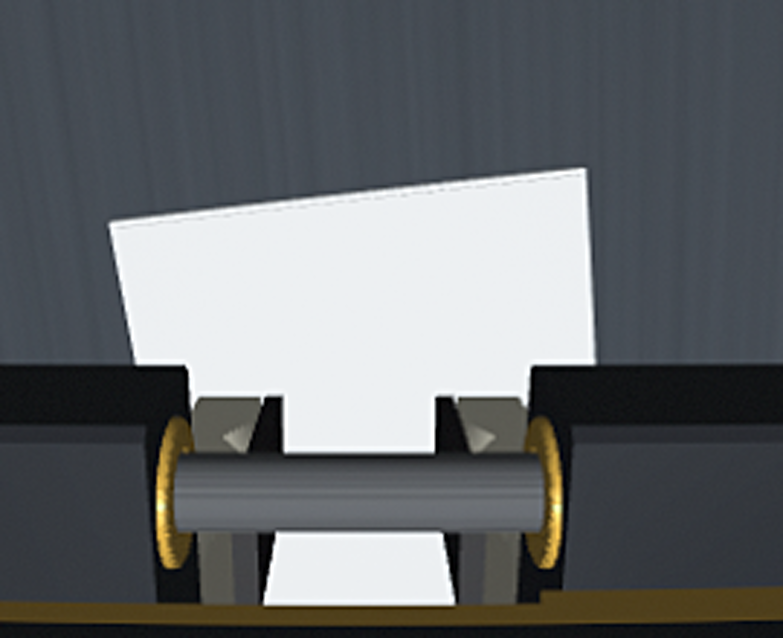

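```bash
python3 - <<'E'
from h import *
w=load('wrist2')
def c(p,x,y,f): return (np.array(p,float)+.5)/f-.5+[x,y]
q=c([(110,227),(587,171),(134,363),(595,363)],130,80,2.9)
p=onz(w,q,.020);print(p);print(p[:2].mean(0),np.degrees(np.arctan2(*(p[1]-p[0])[1::-1])))
E
```

```text
[[0.61839964 0.12146315 0.02      ]
 [0.52914081 0.11710156 0.02      ]
 [0.61750957 0.1484524  0.02      ]
 [0.52766313 0.15433384 0.02      ]]
[0.57377022 0.11928235 0.02      ] -177.20249448608362
```

Request:
move_arm([
  [[0,0,1],0],
  [[0,0,2],0],
  [[0,0,2],0],
  [[0,0,2],0],
  [[0,0,0],0],
  [[0,0,0],0],
  [[0,0,0],0],
  [[0,0,0],0],
])

```text
clock: 6.7
tool_pos: [0.5745, 0.1665, 0.0266]
orientation: [-179.3, 0.5, -93.9]
force: [0.1, -0.1, -0.4]
opening: 0.0298
```

Request:
move_arm([
  [[-1,0,-1],0.03],
  [[-1,0,-1],0.03],
  [[-1,0,-1],0.03],
  [[-0.5,0,-0.8],0.03],
  [[0,0,-0.8],0],
  [[0,0,-0.8],0],
  [[0,0,-0.8],0],
  [[0,0,-0.8],0],
])

```text
clock: 7.5
tool_pos: [0.5709, 0.1665, 0.0196]
orientation: [-179.3, 0.5, -86.4]
force: [-2.7, -0.3, 12.8]
opening: 0.0296
```

Request:
move_arm([
  [[0,0,-0.5],0],
  [[0,0,-0.5],0],
  [[0,0,-0.5],0],
  [[0,0,-0.5],0],
  [[0,0,-0.5],0],
  [[0,0,-0.5],0],
  [[0,0,-0.5],0],
  [[0,0,-0.5],0],
])

```text
clock: 8.3
tool_pos: [0.5715, 0.1666, 0.0198]
orientation: [-179.2, 0.5, -86.4]
force: [-2.4, 0.4, 5.7]
opening: 0.0304
```

```bash
python3 snap.py 3 wrist
```

```text
{'clock': np.float64(8.3), 'tool_pos': array([0.5715, 0.1666, 0.0198]), 'orientation': array([-179.1535,    0.4612,  -86.3855]), 'force': array([-2.4028,  0.3596,  5.6949]), 'moment': array([-0.0939,  1.1184,  0.0715]), 'opening': np.float64(0.0304)}
```

Request:
move_arm([
  [[-1,0,-0.7],-0.02],
  [[-1,0,-0.7],-0.02],
  [[-1,-1,-0.7],-0.02],
  [[-1,-1,-0.7],-0.02],
  [[-1,-2,-0.7],-0.02],
  [[-1,-2,-0.7],-0.02],
  [[-0.5,-2,-0.7],0],
  [[0,-2,-0.7],0],
])

```text
clock: 9.15
tool_pos: [0.5711, 0.1599, 0.0201]
orientation: [-178.4, 0.8, -93.4]
force: [-0.9, 0.3, 5.3]
opening: 0.03
```

```bash
python3 snap.py 4 wrist; python3 - <<'E'
from h import *
crop(load('wrist4'),130,80,400,300,2.9,'w4.png')
E
```

```text
{'clock': np.float64(9.15), 'tool_pos': array([0.5711, 0.1599, 0.0201]), 'orientation': array([-178.4234,    0.8022,  -93.4046]), 'force': array([-0.9222,  0.3417,  5.308 ]), 'moment': array([0.2039, 0.5436, 0.0108]), 'opening': np.float64(0.03)}
```

View pics/w4.png

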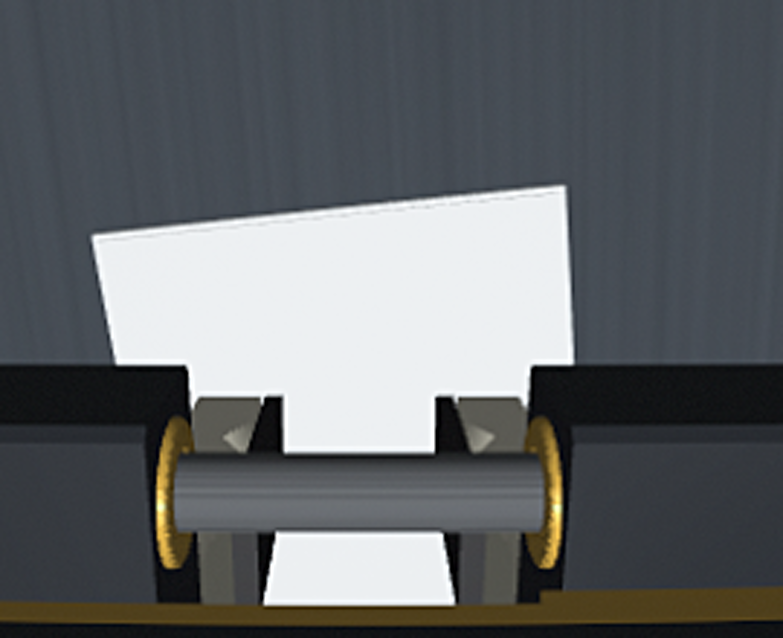

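```bash
python3 - <<'E'
from h import *
w=load('wrist4')
def c(p,x,y,f): return (np.array(p,float)+.5)/f-.5+[x,y]
q=c([(94,240),(566,187),(115,363),(574,363)],130,80,2.9)
p=onz(w,q,.020);print(p);print(p[:2].mean(0),np.degrees(np.arctan2(*(p[1]-p[0])[1::-1])))
E
```

```text
[[0.61846195 0.11695045 0.02      ]
 [0.52956246 0.11213536 0.02      ]
 [0.617757   0.14160798 0.02      ]
 [0.52798173 0.14631422 0.02      ]]
[0.57401221 0.11454291 0.02      ] -176.89970058559064
```

Request:
move_arm([
  [[0,0,1.5],0],
  [[0,0,2],0],
  [[0,-5,1],0],
  [[0,-8,0],0],
  [[0,-8,0],0],
  [[0,-4,0],0],
  [[0,0,-1],0],
  [[0,0,-1],0],
])

```text
clock: 10.0
tool_pos: [0.5707, 0.1316, 0.0222]
orientation: [-178.5, 0.8, -93.5]
force: [0.1, -0.2, -0.7]
opening: 0.0298
```

Request:
move_arm([
  [[1,0,0],0],
  [[1,0,0],0],
  [[0,0,0],0],
  [[0,0,0],0],
  [[0,0,-0.5],0],
  [[0,0,-0.6],0],
  [[0,0,-0.7],0],
  [[0,0,-0.7],0],
], jaw=-1)

```text
clock: 10.8
tool_pos: [0.5733, 0.1324, 0.0196]
orientation: [-178.4, 0.8, -93.4]
force: [-0.4, 0.2, 8.3]
opening: 0.0
```

Request:
move_arm([
  [[0,0,-0.7],0],
  [[0,0,-0.7],0],
  [[0,0,-0.7],0],
  [[0,0,-0.7],0],
  [[-0.5,0,-0.7],0],
  [[-1,0,-0.7],0],
  [[-1,0,-0.7],0],
  [[-1,0,-0.7],0],
])

```text
clock: 11.6
tool_pos: [0.5747, 0.134, 0.0197]
orientation: [-177.9, 1.0, -93.2]
force: [0.1, -0.9, 6.3]
opening: 0.0001
```

```bash
python3 snap.py 5 wrist; python3 - <<'E'
from h import *
crop(load('wrist5'),130,80,400,300,2.9,'w5.png')
E
```

```text
{'clock': np.float64(11.6), 'tool_pos': array([0.5747, 0.134 , 0.0197]), 'orientation': array([-177.8561,    0.9799,  -93.2273]), 'force': array([ 0.1101, -0.8809,  6.3075]), 'moment': array([-0.2565,  0.1382,  0.0443]), 'opening': np.float64(0.0001)}
```

View pics/w5.png

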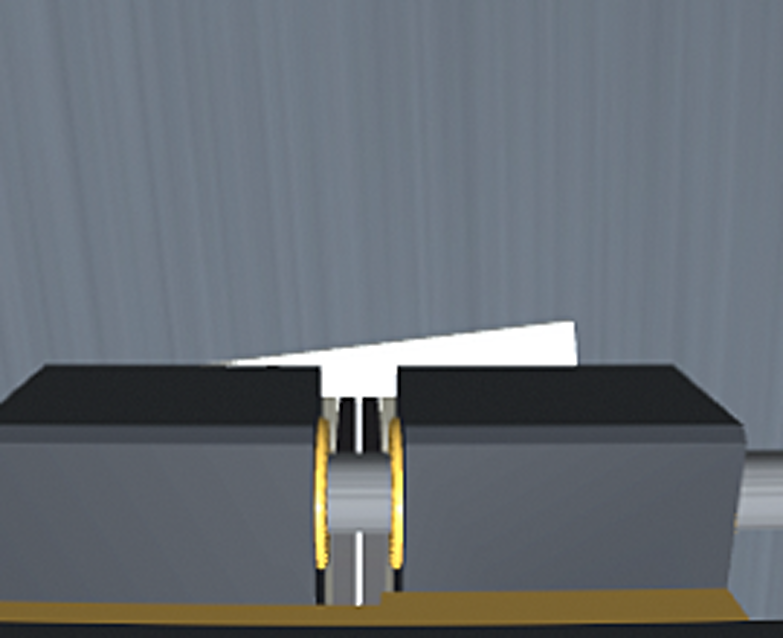

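Request:
move_arm([
  [[-1.5,-2,-0.7],0],
  [[-1.8,-3,-0.7],0],
  [[-1.8,-3,-0.7],0],
  [[-1.8,-4,-0.7],0],
  [[-1.8,-4,-0.7],0],
  [[-1.8,-4,-0.7],0],
  [[-1.8,-4,-0.7],0],
  [[-1.5,-4,-0.7],0],
])

```text
clock: 12.45
tool_pos: [0.5678, 0.1095, 0.0198]
orientation: [-177.0, 1.4, -93.0]
force: [0.3, 0.6, 4.9]
opening: 0.0001
```

```bash
python3 snap.py 6 scene; python3 - <<'E'
from h import *
crop(load('scene6'),230,150,330,230,8,'s6.png')
E
```

```text
{'clock': np.float64(12.45), 'tool_pos': array([0.5678, 0.1095, 0.0198]), 'orientation': array([-176.9745,    1.4322,  -92.9775]), 'force': array([0.2854, 0.5575, 4.9073]), 'moment': array([ 0.2189,  0.1065, -0.0459]), 'opening': np.float64(0.0001)}
```

View pics/s6.png

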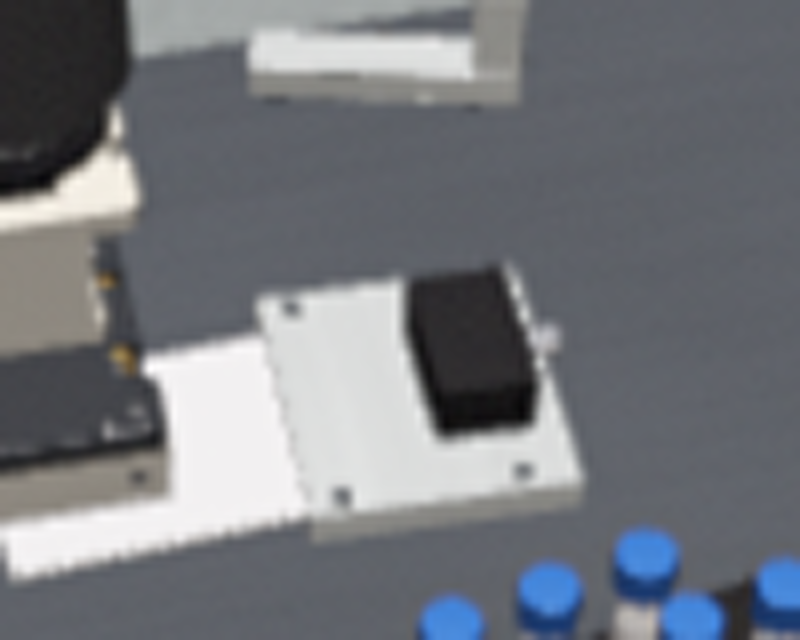

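Request:
move_arm([
  [[-1.4,-5,-0.6],0],
  [[-1.4,-7,-0.6],0],
  [[-1.4,-8,-0.6],0],
  [[-1.4,-8,-0.6],0],
  [[-1.4,-8,-0.6],0],
  [[-1.4,-8,-0.6],0],
  [[-1.2,-8,-0.6],0],
  [[-1,-5,-0.6],0],
])

```text
clock: 13.3
tool_pos: [0.5625, 0.0522, 0.02]
orientation: [-176.2, 1.8, -92.8]
force: [1.4, 0.7, 6.0]
opening: 0.0004
```

```bash
python3 snap.py 7 scene side; python3 - <<'E'
from h import *
crop(load('scene7'),180,150,300,240,6.5,'s7.png')
crop(load('side7'),190,110,320,230,5,'d7.png')
E
```

```text
{'clock': np.float64(13.3), 'tool_pos': array([0.5625, 0.0522, 0.02  ]), 'orientation': array([-176.2136,    1.7641,  -92.7534]), 'force': array([1.39  , 0.6658, 6.0434]), 'moment': array([0.2072, 0.2496, 0.0271]), 'opening': np.float64(0.0004)}
```

View pics/s7.png

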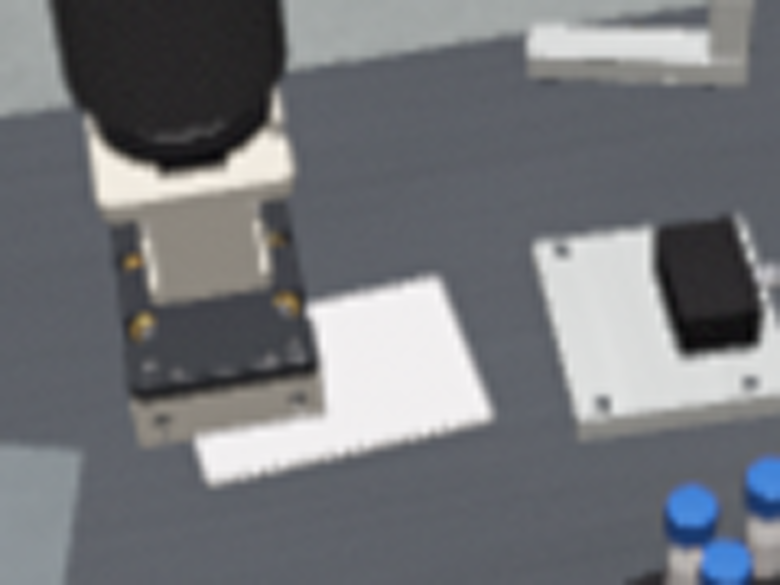

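View pics/d7.png

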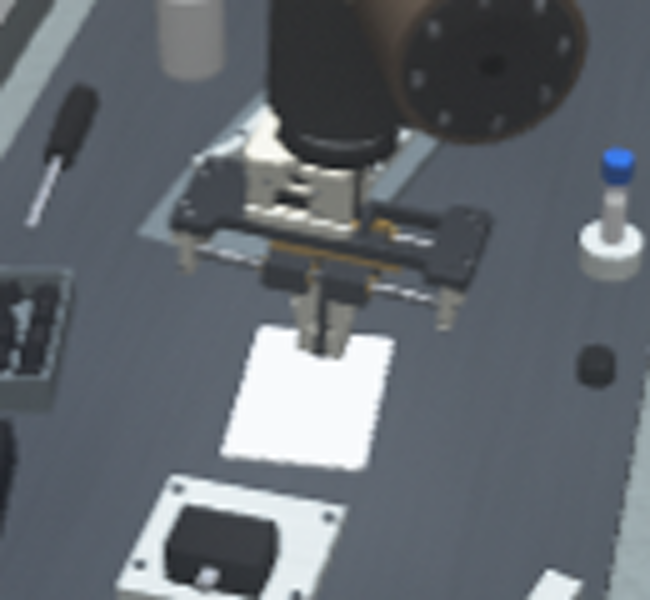

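```bash
python3 - <<'E'
from h import *
np.set_printoptions(suppress=True,precision=4)
a=load('scene7');b=load('side7')
def c(p,x,y,f): return (np.array(p,float)+.5)/f-.5+[x,y]
A=c([(443,275),(493,414),(208,484)],180,150,6.5)
B=c([(366,468),(220,455),(262,328),(393,337)],190,110,5)
print(onz(a,A,.0205));print(onz(b,B,.0205)); print(tri(a,A[:3],b,B[:3]))
E
```

```text
[[0.5144 0.1646 0.0205]
 [0.6033 0.1674 0.0205]
 [0.6132 0.0366 0.0205]]
[[0.5134 0.1597 0.0205]
 [0.6055 0.1666 0.0205]
 [0.6106 0.0382 0.0205]
 [0.5228 0.0298 0.0205]]
[[0.5139 0.1634 0.0221 0.0036]
 [0.6048 0.1674 0.0217 0.0009]
 [0.6113 0.0365 0.0187 0.0007]]
```

Request:
move_arm([
  [[0,0,2],0],
  [[0,5,2],0],
  [[0,20,2],0.05],
  [[-1,25,0],0.05],
  [[-1,25,0],0],
  [[0,12,-1],0],
  [[0,3,-1],0],
  [[0,0,-1],0],
])

```text
clock: 14.2
tool_pos: [0.5569, 0.144, 0.0214]
orientation: [-176.5, 1.7, -87.0]
force: [-0.8, 0.3, -0.5]
opening: 0.0006
```

Request:
move_arm([
  [[1,0,-0.7],0],
  [[1,0,-0.7],0],
  [[1,0,-0.7],0],
  [[1,0,-0.7],0],
  [[2.5,0,-0.7],-0.04],
  [[2.7,0,-0.7],-0.05],
  [[2.7,0,-0.7],-0.05],
  [[2.7,0,-0.7],-0.05],
])

```text
clock: 15.0
tool_pos: [0.5767, 0.1401, 0.02]
orientation: [-176.1, 1.9, -98.4]
force: [-0.4, 0.2, 5.0]
opening: 0.0005
```

Request:
move_arm([
  [[2.7,0,-0.7],-0.04],
  [[2.7,0,-0.7],-0.04],
  [[2.7,0,-0.7],-0.04],
  [[2.7,-1,-0.7],-0.03],
  [[2,-1,-0.7],0],
  [[0,0,2],0],
  [[0,0,3],0],
  [[0,0,2],0],
])

```text
clock: 15.8
tool_pos: [0.5939, 0.1335, 0.027]
orientation: [-175.8, 2.0, -107.8]
force: [0.7, 1.2, -0.4]
opening: 0.0006
```

```bash
python3 snap.py 8 scene side; python3 - <<'E'
from h import *
crop(load('scene8'),180,150,300,240,6.5,'s8.png')
crop(load('side8'),190,110,320,230,5,'d8.png')
E
```

```text
{'clock': np.float64(15.8), 'tool_pos': array([0.5939, 0.1335, 0.027 ]), 'orientation': array([-175.7929,    2.0482, -107.7672]), 'force': array([ 0.6571,  1.2092, -0.3977]), 'moment': array([-0.0355,  0.3514, -0.0332]), 'opening': np.float64(0.0006)}
```

View pics/s8.png

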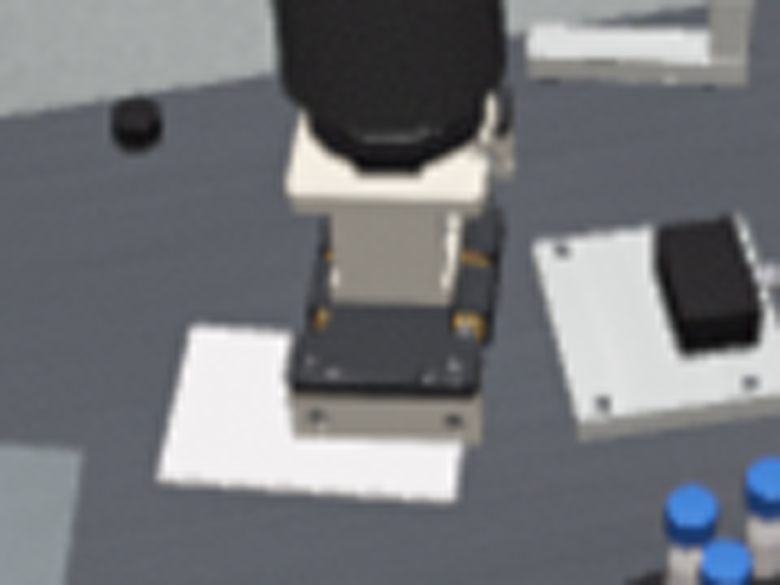

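View pics/d8.png

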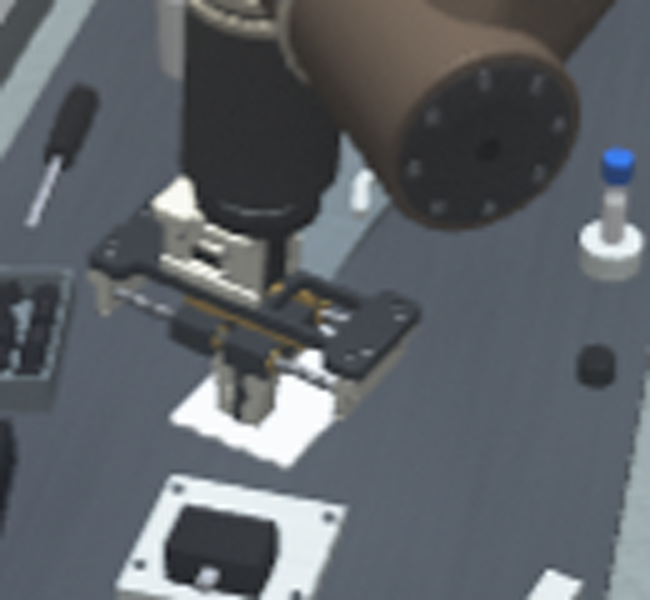

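```bash
python3 - <<'E'
from h import *
np.set_printoptions(suppress=True,precision=4)
a=load('scene8');b=load('side8')
def c(p,x,y,f): return (np.array(p,float)+.5)/f-.5+[x,y]
A=c([(190,325),(157,481),(457,502)],180,150,6.5)
B=c([(289,467),(170,416)],190,110,5)
p=onz(a,A,.0205)+[.001,0,0];q=onz(b,B,.0205);print(p);print(q)
for u,v in((p[1],p[0]),(p[2],p[1]),(q[0],q[1])): print(np.degrees(np.arctan2(*(v-u)[1::-1])),np.linalg.norm(v-u))
print('centre',(p[0]+p[2])/2,'centre2',(q.mean(0)+(p[0]+p[1])/2)/2)
E
```

```text
[[0.5189 0.0442 0.0205]
 [0.6072 0.0152 0.0205]
 [0.6498 0.1404 0.0205]]
[[0.5605 0.1686 0.0205]
 [0.6464 0.1372 0.0205]]
161.79398290034652 0.09295582481231766
-108.77185039120533 0.13220278011841294
-20.052274377441215 0.09150651805801786
centre [0.5843 0.0923 0.0205] centre2 [0.5833 0.0913 0.0205]
```

Request:
move_arm([
  [[-3,-10,0],0],
  [[-4,-15,0],0],
  [[-4,-15,0],0],
  [[-2,-8,-1.5],0],
  [[0,-1,-1.5],0],
  [[0,0,-1.5],0],
  [[0,0,-0.8],0],
  [[0,0,-0.7],0],
])

```text
clock: 16.7
tool_pos: [0.5787, 0.0792, 0.0203]
orientation: [-175.8, 2.0, -107.8]
force: [0.3, -0.1, 0.6]
opening: 0.0004
```

Request:
move_arm([
  [[-0.3,0,-0.7],0],
  [[1,-2,-0.7],0],
  [[3,-5,-0.7],0.01],
  [[4.4,-9,-0.7],0.01],
  [[4.4,-9,-0.7],0.01],
  [[4.4,-9,-0.7],0.01],
  [[4.4,-9,-0.7],0.01],
  [[4.4,-9,-0.7],0.01],
])

```text
clock: 17.5
tool_pos: [0.6128, 0.0327, 0.0203]
orientation: [-175.1, 2.5, -103.6]
force: [0.0, 0.1, 4.9]
opening: 0.0005
```

Request:
move_arm([
  [[4.4,-9,-0.7],0.01],
  [[4.4,-9,-0.7],0.01],
  [[4.4,-8,-0.7],0],
  [[4,-7,-0.6],0],
  [[4,-7,-0.6],0],
  [[3,-6,-0.6],0],
  [[2,-4,-0.5],0],
  [[0,-1,-0.4],0],
])

```text
clock: 18.3
tool_pos: [0.6515, -0.0148, 0.0232]
orientation: [-174.0, 2.9, -101.9]
force: [-0.8, 0.7, 4.9]
opening: 0.0003
```

```bash
python3 snap.py 9 scene side wrist; python3 - <<'E'
from h import *
crop(load('scene9'),90,180,230,280,5.5,'s9.png')
crop(load('side9'),190,90,320,210,5,'d9.png')
E
```

```text
{'clock': np.float64(18.3), 'tool_pos': array([ 0.6515, -0.0148,  0.0232]), 'orientation': array([-174.0123,    2.9087, -101.9177]), 'force': array([-0.8353,  0.6659,  4.9272]), 'moment': array([0.2878, 0.4561, 0.0909]), 'opening': np.float64(0.0003)}
```

View pics/s9.png

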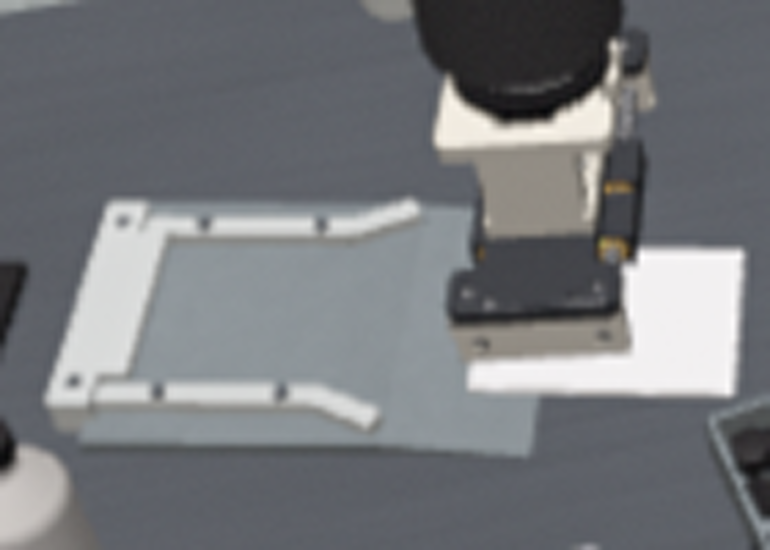

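View pics/d9.png

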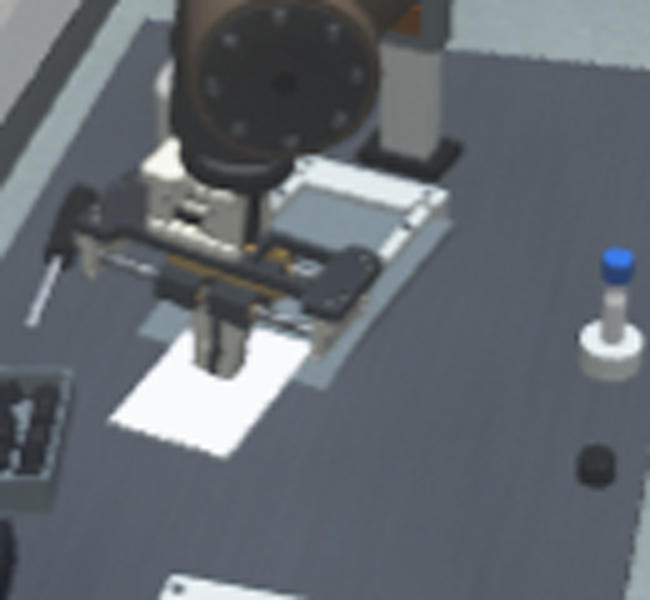

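View pics/wrist9.png

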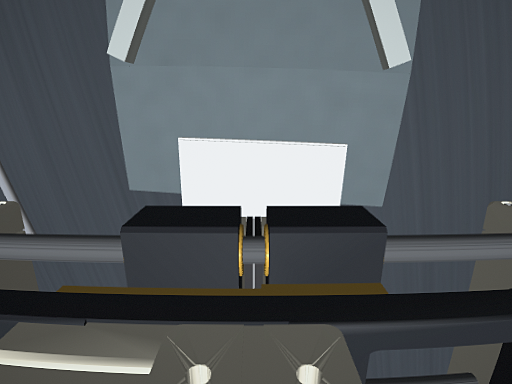

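```bash
cat > nf.py <<'E'
from h import *
np.set_printoptions(suppress=True,precision=4)
O=np.array([.6013,-.235]);U=np.radians(-104.6);ux=np.array([np.cos(U),np.sin(U)]);uy=np.array([-ux[1],ux[0]])
def nf(p): p=np.atleast_2d(p)[:,:2]-O; return np.c_[p@ux,p@uy]*1000
E
python3 - <<'E'
from nf import *
w=load('wrist9')
f=onz(w,[(179,138),(347,145)],.026);r=onz(w,[(130,190),(383,207)],.0175);t=onz(w,[(130,62),(386,68)],.0365)
for n,p in(('front',f),('ramp',r),('tips',t)): print(n,p[:,:2].ravel(),nf(p).ravel(),np.degrees(np.arctan2(*(p[0]-p[1])[1::-1]))-90, p.mean(0))
print('tcp',nf([.6515,-.0148]))
def c(p,x,y,f): return (np.array(p,float)+.5)/f-.5+[x,y]
a=load('scene9');b=load('side9')
print('scene rear',nf(onz(a,c([(745,248),(735,396)],90,180,5.5),.0205)).ravel(),'side rear',nf(onz(b,c([(229,459),(109,421)],190,90,5),.0205)).ravel())
E
```

```text
front [ 0.6779 -0.0753  0.5931 -0.0545] [-173.8238   33.855  -172.5972  -53.4532] -103.7950764633255 [ 0.6355 -0.0649  0.026 ]
ramp [ 0.7207 -0.051   0.5762 -0.0142] [-208.1701   69.1423 -207.3685  -79.9492] -104.29193901721072 [ 0.6484 -0.0326  0.0175]
tips [ 0.6875 -0.1157  0.5737 -0.0871] [-137.1301   53.3588 -136.1936  -63.9632] -104.14267984998578 [ 0.6306 -0.1014  0.0365]
tcp [[-225.7434   -6.9267]]
scene rear [-304.3262  -55.2598 -305.7117   38.1119] side rear [-304.9389  -56.0283 -305.8085   36.3736]
```

Request:
move_arm([
  [[-0.5,-2,-0.6],0],
  [[-0.8,-5,-0.5],-0.01],
  [[-1.2,-7,-0.5],-0.01],
  [[-1.2,-7,-0.5],-0.01],
  [[-1.2,-7,-0.5],0],
  [[-1.2,-7,-0.5],0],
  [[-1.6,-7,-0.5],0],
  [[-1.8,-6,-0.5],0],
])

```text
clock: 19.25
tool_pos: [0.6495, -0.0578, 0.0265]
orientation: [-173.0, 3.3, -103.2]
force: [-0.6, 1.6, 5.9]
opening: 0.0003
```

```bash
python3 snap.py 10 wrist
```

```text
{'clock': np.float64(19.25), 'tool_pos': array([ 0.6495, -0.0578,  0.0265]), 'orientation': array([-173.0447,    3.2661, -103.1601]), 'force': array([-0.6479,  1.6016,  5.9199]), 'moment': array([0.3203, 0.1838, 0.0518]), 'opening': np.float64(0.0003)}
```

View pics/wrist10.png

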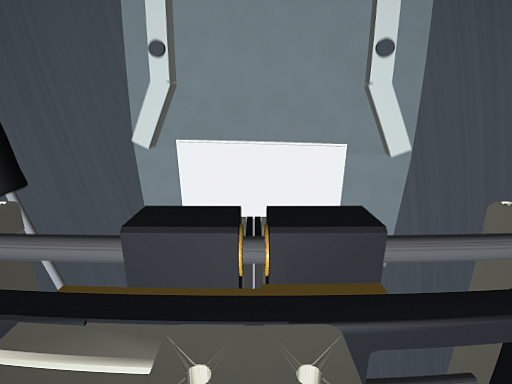

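```bash
python3 - <<'E'
from nf import *
w=load('wrist10')
f=onz(w,[(177,140),(347,145)],.031);t=onz(w,[(154,150),(391,156)],.0365);bd=onz(w,[(175,84),(366,85)],.0365)
rr=onz(w,[(174,0),(372,0)],.0365)
for n,p in(('front',f),('tips',t),('bend',bd),('rails',rr)): print(n,nf(p).ravel(),nf(p).mean(0),np.degrees(np.arctan2(*(p[0]-p[1])[1::-1]))-90)
print('tcp',nf([.6495,-.0578]))
E
```

```text
front [-131.6291   42.4788 -131.0575  -44.9146] [-131.3433   -1.2179] -104.22528000620079
tips [-136.3282   53.2191 -134.5425  -65.1111] [-135.4353   -5.946 ] -103.73544059960426
bend [-103.5618   39.8211 -102.6451  -49.5314] [-103.1035   -4.8552] -104.01214904350704
rails [-66.6592  38.5709 -67.6642 -48.4979] [-67.1617  -4.9635] -105.26132160873546
tcp [[-183.6278    1.9769]]
```

Request:
move_arm([
  [[-1.9,-1,-0.6],0],
  [[-2.5,-3,-0.5],0],
  [[-2.9,-4,-0.5],0],
  [[-2.9,-4,-0.5],0],
  [[-2.4,-4,-0.5],0],
  [[-1.9,-4,-0.5],0],
  [[-1.9,-4,-0.5],0],
  [[-1.5,-3,-0.5],0],
])

```text
clock: 20.1
tool_pos: [0.6372, -0.082, 0.0283]
orientation: [-172.2, 3.5, -102.8]
force: [-0.1, 0.5, 6.2]
opening: 0.0004
```

```bash
python3 snap.py 11 wrist
```

```text
{'clock': np.float64(20.1), 'tool_pos': array([ 0.6372, -0.082 ,  0.0283]), 'orientation': array([-172.238 ,    3.5159, -102.7784]), 'force': array([-0.0617,  0.5157,  6.2164]), 'moment': array([0.4724, 0.1904, 0.1394]), 'opening': np.float64(0.0004)}
```

View pics/wrist11.png

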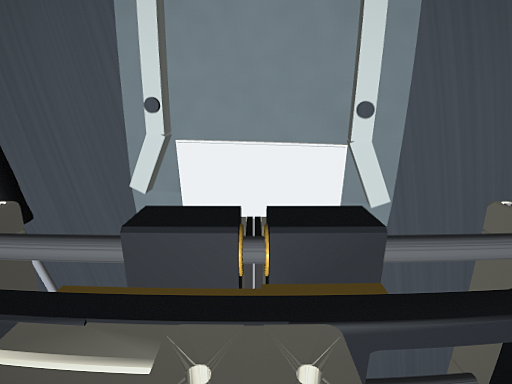

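Request:
move_arm([
  [[-0.3,-2,-0.6],0],
  [[-0.5,-3,-0.5],0],
  [[-0.8,-4,-0.5],-0.005],
  [[-1.6,-4,-0.5],-0.005],
  [[-1.7,-4,-0.5],0],
  [[-1.7,-4,-0.5],0],
  [[-1.7,-4,-0.5],0],
  [[-1.5,-3,-0.5],0],
])

```text
clock: 20.95
tool_pos: [0.633, -0.1065, 0.0298]
orientation: [-171.5, 3.7, -103.0]
force: [0.1, 0.9, 5.9]
opening: 0.0003
```

```bash
python3 snap.py 12 wrist
```

```text
{'clock': np.float64(20.95), 'tool_pos': array([ 0.633 , -0.1065,  0.0298]), 'orientation': array([-171.4842,    3.7373, -102.9569]), 'force': array([0.0981, 0.8719, 5.8782]), 'moment': array([0.2705, 0.2541, 0.0301]), 'opening': np.float64(0.0003)}
```

View pics/wrist12.png

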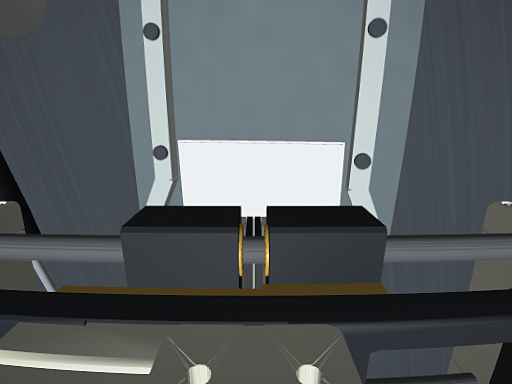

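Request:
move_arm([
  [[-1.2,-3,-0.5],0],
  [[-2,-5,-0.5],0],
  [[-2.4,-6.5,-0.5],0],
  [[-2.4,-6.5,-0.5],0],
  [[-2.4,-6.5,-0.5],0],
  [[-2.4,-6.5,-0.5],0],
  [[-2.3,-6,-0.5],0],
  [[-1.5,-3,-0.5],0],
])

```text
clock: 21.8
tool_pos: [0.6203, -0.1486, 0.0299]
orientation: [-170.9, 3.8, -102.6]
force: [0.6, 0.6, 5.4]
opening: 0.0006
```

```bash
python3 snap.py 13 wrist
```

```text
{'clock': np.float64(21.8), 'tool_pos': array([ 0.6203, -0.1486,  0.0299]), 'orientation': array([-170.8947,    3.8377, -102.6139]), 'force': array([0.6059, 0.5592, 5.3629]), 'moment': array([0.1937, 0.0227, 0.0437]), 'opening': np.float64(0.0006)}
```

View pics/wrist13.png

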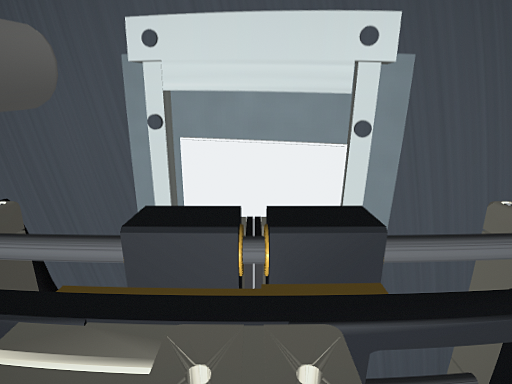

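Request:
move_arm([
  [[0,-2,-0.5],0.005],
  [[-0.4,-3,-0.5],0.005],
  [[-1,-4,-0.5],0.005],
  [[-1.1,-4,-0.5],0.005],
  [[-1.4,-4,-0.5],0.005],
  [[-1.5,-4,-0.5],0.005],
  [[-1.4,-3,-0.5],0],
  [[-1,-2,-0.5],0],
])

```text
clock: 22.65
tool_pos: [0.6163, -0.1737, 0.03]
orientation: [-170.3, 3.9, -100.5]
force: [-0.1, 0.7, 5.7]
opening: 0.0001
```

```bash
python3 snap.py 14 wrist
```

```text
{'clock': np.float64(22.65), 'tool_pos': array([ 0.6163, -0.1737,  0.03  ]), 'orientation': array([-170.3435,    3.887 , -100.5451]), 'force': array([-0.0818,  0.7075,  5.7323]), 'moment': array([0.2311, 0.1976, 0.0503]), 'opening': np.float64(0.0001)}
```

View pics/wrist14.png

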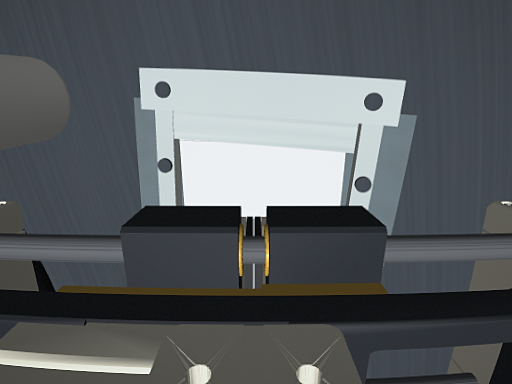

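Request:
move_arm([
  [[-0.9,-1.3,-0.5],0],
  [[-1,-1.5,-0.5],0],
  [[-1,-1.5,-0.5],0],
  [[-1,-1.5,-0.5],0],
  [[-1,-1.5,-0.5],0],
  [[-1,-1.5,-0.5],0],
  [[-1,-1.5,-0.5],0],
  [[-1,-1.5,-0.5],0],
])

```text
clock: 23.5
tool_pos: [0.6127, -0.184, 0.0302]
orientation: [-169.7, 3.9, -100.3]
force: [-0.2, 0.8, 5.6]
opening: 0.0003
```

Request:
move_arm([
  [[-0.6,-1.2,-0.5],0],
  [[-0.7,-1.2,-0.5],0],
  [[-0.7,-1.2,-0.5],0],
  [[-0.7,-1.2,-0.5],0],
  [[-0.7,-1.2,-0.5],0],
  [[-0.7,-1.2,-0.5],0],
  [[-0.7,-1.2,-0.5],0],
  [[-0.7,-1.2,-0.5],0],
])

```text
clock: 24.3
tool_pos: [0.6124, -0.1867, 0.0303]
orientation: [-169.1, 4.2, -100.0]
force: [0.3, 6.6, 7.7]
opening: 0.0006
```

```bash
python3 snap.py 15 wrist scene side;python3 - <<'E'
from h import *
crop(load('scene15'),60,180,200,280,5.5,'s15.png')
crop(load('side15'),200,80,300,170,6.5,'d15.png')
E
```

```text
{'clock': np.float64(24.3), 'tool_pos': array([ 0.6124, -0.1867,  0.0303]), 'orientation': array([-169.1374,    4.2418,  -99.9772]), 'force': array([0.3424, 6.6393, 7.6934]), 'moment': array([2.3413, 0.1983, 0.3785]), 'opening': np.float64(0.0006)}
```

View pics/wrist15.png

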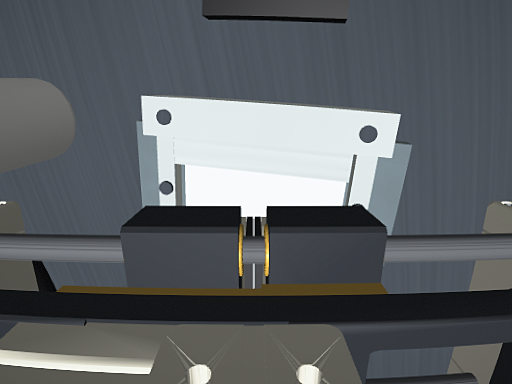

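View pics/s15.png

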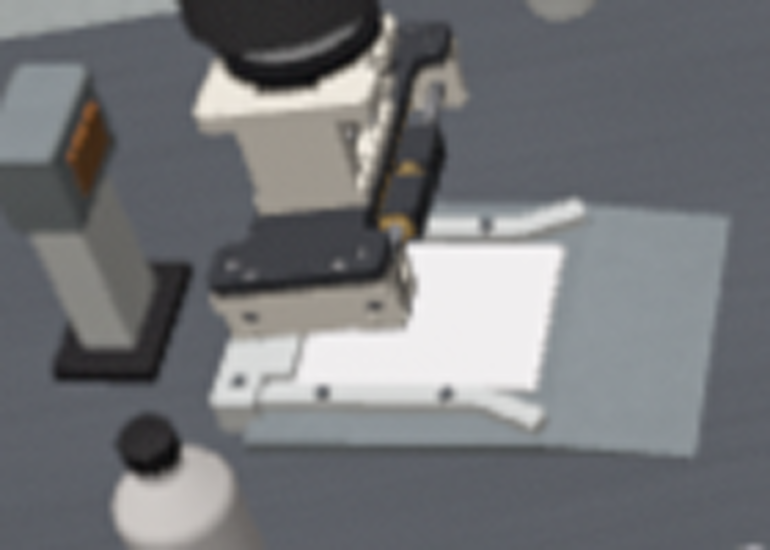

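View pics/d15.png

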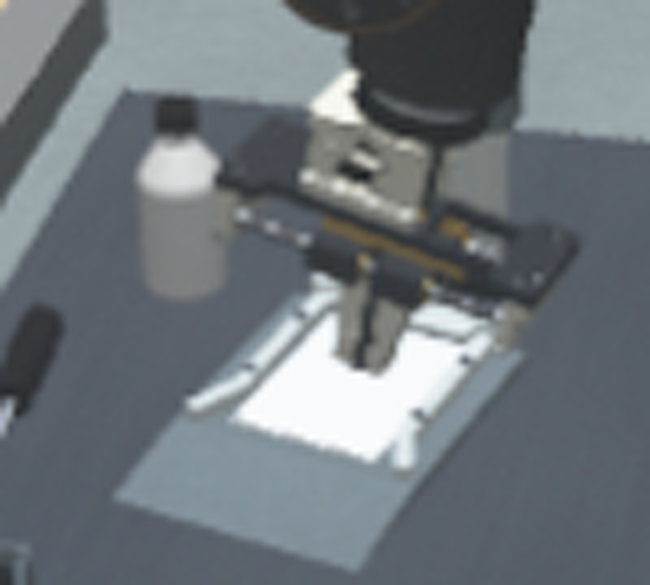

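```bash
python3 - <<'E'
from nf import *
def c(p,x,y,f): return (np.array(p,float)+.5)/f-.5+[x,y]
a=load('scene15');b=load('side15')
for p in (onz(a,c([(566,244),(539,389)],60,180,5.5),.0302),onz(b,c([(380,462),(231,421)],200,80,6.5),.0302)):
    print(nf(p).ravel(),np.degrees(np.arctan2(*(p[1]-p[0])[1::-1]))-90)
print('rail tips',nf(onz(a,c([(583,207),(540,428)],60,180,5.5),.0375)).ravel(),nf(onz(b,c([(405,466),(190,406)],200,80,6.5),.0375)).ravel())
E
```

```text
[-129.0954  -47.0553 -130.9958   43.7419] -103.40095631565337
[-130.1056  -50.3557 -131.9029   42.0473] -103.48569681917283
rail tips [-135.8797  -65.7582 -137.4811   71.6393] [-136.4297  -68.8823 -138.2126   64.3525]
```

Request:
move_arm([
  [[-0.4,-0.7,1],0],
  [[-0.2,-0.4,2],0],
  [[0,0,3],0],
  [[0,0,5],0],
  [[0,0,10],0],
  [[0,0,20],0],
  [[0,10,30],0],
  [[0,20,40],0],
])

```text
clock: 25.25
tool_pos: [0.6042, -0.1581, 0.1379]
orientation: [-170.2, 4.1, -100.3]
force: [0.4, 0.4, -0.4]
opening: 0.0005
```

Request:
move_arm([
  [[-10,30,35],0],
  [[-15,40,20],0],
  [[-15,40,0],0],
  [[-15,45,0],0],
  [[-15,45,0],0],
  [[-10,45,0],0],
  [[0,45,0],0],
  [[0,20,0],0],
])

```text
clock: 26.05
tool_pos: [0.5233, 0.1596, 0.2113]
orientation: [-169.0, 4.6, -100.5]
force: [-1.5, 0.3, 0.5]
opening: 0.0007
```

```bash
python3 snap.py 16 scene side;python3 - <<'E'
from h import *
crop(load('scene16'),60,180,200,280,5.5,'s16.png')
crop(load('side16'),200,80,300,170,6.5,'d16.png')
E
```

```text
{'clock': np.float64(26.05), 'tool_pos': array([0.5233, 0.1596, 0.2113]), 'orientation': array([-168.9895,    4.6318, -100.5091]), 'force': array([-1.5172,  0.2749,  0.542 ]), 'moment': array([-0.1365,  0.7114, -0.03  ]), 'opening': np.float64(0.0007)}
```

View pics/s16.png

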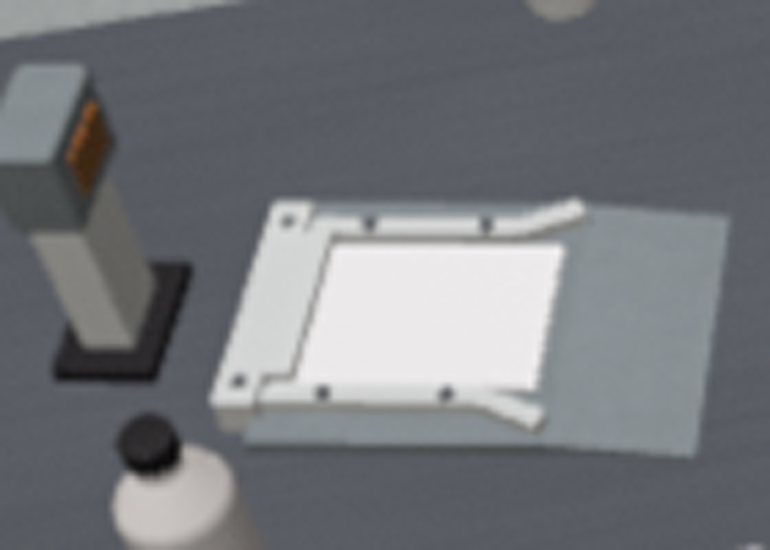

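View pics/d16.png

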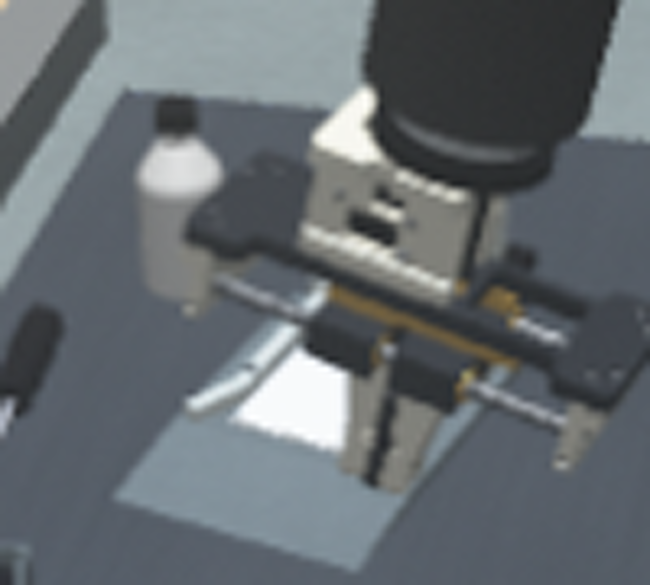

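View pics/scene16.png

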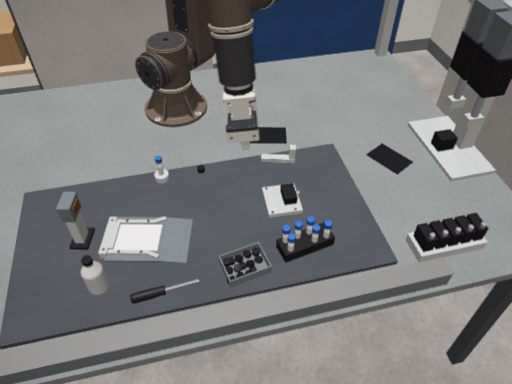

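```bash
python3 - <<'E'
from nf import *
a=load('scene15')['color'].astype(float).sum(2);b=load('scene16')['color'].astype(float).sum(2)
print(np.abs(a-b)[228:250,150:168].max(), (a-b)[228:250,150:168].mean(), a[240,153:166].astype(int), b[240,153:166].astype(int))
from plant import ctrl
o=ctrl.get_obs();print(o['clock'],np.abs(o['qvel']).max())
print(ctrl.close_job())
E
```

```text
46.0 13.191919191919192 [717 717 717 718 720 717 564 445 434 436 445 446 447] [702 702 702 705 705 671 529 431 420 420 431 434 436]
26.15 2.937187604923892
the job is handed in; nothing more can be done
None
```

I dragged the plate out of the bay with the fingertips, slid it up the ramp and between the rails, and pushed it under the lip until it met the end stop. Then I lifted off and handed the job in at 26 s of the 72 s allowed.

**Forces:** The highest press reading was about 13 N, mostly 5–8 N. The highest against the stop was about 6.6 N. Forces were only read between moves, so short peaks in between were not seen.

**Last checks**
- **Against the stop:** The tool stopped moving as the stop force rose. Before lift-off the two fixed cameras put the plate's rear edge at x ≈ −129 to −132 mm in the nest; fully home is −130 mm.
- **After lift-off:** The rear edge looked unchanged in the scene camera. The shift was about 0.1–0.2 pixel, well under 1 mm. The other things on the base plate looked undisturbed.

**What went wrong or disagreed**
- Pressing made the tool creep sideways and tilt, to about 11° by the end. As a result the plate turned about 6° in the bay mouth and lay against the bay walls. I freed it by shutting the jaws and pressing nearer its front end.
- The cameras disagreed by 2–5 mm on the plate's sideways position in the nest. The ±2.5 mm there rests on the plate lying between the rails, not on a camera measurement.
- Plate and nest angles agreed to within about 1°, so one front corner could be a fraction of a millimetre off the stop.

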